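# Test the trip box, then raise and hold the pop-up socket tower

## Task

Do the safety check of the counter's pop-up socket tower. First press the test button on the grey trip box so that its reset lever drops, and lift the lever back up until it stays. Then press the release button on the tower's plate so that the tower pops up, grip the fin on its lid and pull it straight up to the second stop, both sections fully out, and finish while still gripping it and holding it up there; leave the tub, the cup and the scoop alone.

Things in the scene. Friction and masses are not known exactly. Their poses are not given: they have to be found in the camera images.
- rcd: trip box fixed on the counter: grey box 90 x 130 x 45 mm high (x, y, z). Origin: centre of its underside. x points away from its front, y to its left, z up. The test button stands on its top at y = -40 mm, the reset lever at y = +35 mm.
- rcd_test_top (a point): centre of the top face of the test button, round, 24 mm across, 67 mm above the counter; it is pressed straight down.
- rcd_test (a joint): travel of the test button in m: 0 up, 0.006 fully down; springy, about 5 N to push it fully down. Past about half of its travel it tips the lever over.
- rcd_lever_bar (a point): middle of the cross bar at the end of the reset lever: a round bar 36 mm long and 12 mm thick along the box's y, on a steel rod 8 mm thick and 48 mm long. It is 89 mm above the counter with the lever up, 75 mm with the lever dropped.
- rcd_lever_hinge (a point): point on the lever's hinge line (along the box's y), 42 mm above the counter.
- rcd_lever (a joint): lever angle in rad: 0 up (leaning 0.2 rad beyond vertical to the box's +x, where its own weight keeps it), 1.0 dropped (leaning 0.8 rad from vertical to the box's -x, its bar 34 mm in front of the hinge). Moves freely (under 1 N) and falls to one side or the other by its own weight. It can be pushed up from its -x side, bar moving up and towards +x.
- tower: base plate of the socket tower, fixed on the counter: aluminium plate 10 mm thick, 110 mm wide (y), from x = -110 mm to x = +55 mm. Origin: on the tower's vertical axis, at counter height. x, y along the plate, z up. The release button is at x = -78 mm, y = 0.
- tower_release_top (a point): centre of the top face of the release button, round, 28 mm across, 32 mm above the counter; it is pressed straight down.
- tower_release (a joint): travel of the release button in m: 0 up, 0.006 fully down; springy, about 5 N. While it is up the tower is locked down; pressed past half way it lets the tower pop up by itself by 20 to 35 mm in under a second, after which the button may be let go.
- tower_grip: black pull fin standing on the tower's square steel lid (74 x 74 mm): 52 mm long along the plate's x, 22 mm thick along the plate's y, 40 mm high. Origin: in the fin, 24 mm above the lid and 16 mm below the fin's top; 42 mm above the counter with the tower down, 182 mm with it fully out. It moves up with the tower and stays upright.
- tower_inner (a joint): how far the inner (white) section stands out of the outer one, m: 0 down, 0.07 fully out = the first stop. Sinks back to about 0.03 when let go.
- tower_outer (a joint): how far the outer (aluminium) section stands out of the plate, m: 0 down, 0.07 fully out. It follows by itself once the inner section is fully out; with both at 0.07 the tower is at its second stop, a hard one. Sinks back when let go. Lifting the tower slowly takes up to about 10 N.
- tub_mid (a point): bystander: tub with lid, 100 x 120 x 114 mm high; point on its axis half-way up.
- cup_mid (a point): bystander: open cup, 84 mm across, 95 mm high; point on its axis half-way up.
- scoop_mid (a point): bystander: ice scoop lying on the counter, pan 110 x 70 x 40 mm with a 90 mm handle; point in the middle of its pan half-way up.
Mind the look-alikes: they are no part of the job. Leave any blue or turquoise look-alike of the rcd alone.

How it is judged:
On the way, in this order (a step that is already met when the one before it is completed fails the run):
1. the test button is pressed (value of joint rcd_test above 0.0015 m).
2. the reset lever has dropped (value of joint rcd_lever above 0.9 rad), for 0.1 s.
3. the lever is back up (value of joint rcd_lever below 0.1 rad), for 0.2 s.
4. the release button is pressed (value of joint tower_release above 0.0025 m).
5. the tower has popped up (value of joint tower_inner above 0.012 m), for 0.1 s.
6. the tower is pulled to its second stop, held by its fin (value of joint each of tower_inner, tower_outer above 0.064 m and contact force between the fingers and tower_grip above 1 N), for 0.2 s.
At the end, for the whole second after the job is handed in: The fingers grip the fin and hold the tower at its second stop (both sections within 6 mm of fully out) and the reset lever is up (within 0.1 rad) (all of step 6 and value of joint rcd_lever below 0.1 rad); the arm keeps its last pose, push and grip.
It fails at once if a bystander (tub, cup or scoop) is moved by more than 30 mm (distance of any of tub_mid, cup_mid, scoop_mid from where it was at the start of the episode above 0.03 m).
It also fails if it takes over 67 s, if anything falls off the work surface, if the arm or the gripper's body presses on something with over 40 N, if the wrist force passes 120 N, or if a joint passes its speed limit or range.

## Robot

A 6-joint arm with a two-finger parallel gripper is mounted at the origin on the work surface. World frame = base frame: x ahead of the robot, y to its left, z up, the work surface at z = 0. Lengths are in m, angles in rad, forces in N, time in s.
With the tool pointing down it reaches from about 0.3 to 0.75 m from the base axis. Payload 8.5 kg.
Tool frame: the origin (TCP) lies at the very end of the fingers, on their centre line; the grasp point (between the pads) lies 19 mm behind it (robot.pinch_z is the z of the grasp point in the tool frame, in m); z points along the fingers, y is the line along which they close (so a half turn about z gives the same grasp; the last joint's range is limited). The gripper opens to 85 mm and grips with 20 to 120 N. Pads are 22 mm wide; open, the fingers measure 114 mm over their backs; the gripper's body (76 mm by 85 mm) begins 54 mm behind the grasp point. The pads swing forward as they close: fully open they stand 13 mm farther back than shut.
Start: joints at [0.955, 0.381, 1.297, -0, 1.464, -0.215], TCP at [0.215, 0.506, 0.202] pointing down, gripper open.
Joint ranges: [-3.11, 3.11], [-0.89, 2.33], [0.22, 2.48], [-1.42, 4.56], [0.17, 2.85], [-2.88, 2.88]. Speed limits (rad/s): [2.39, 2.39, 3.14, 3.14, 3.14, 3.14].

## Interface

Orientations are given as a 3x3 rotation matrix whose columns are the frame's x, y, z axes.
In Python, from workcell import robot gives the robot as it stands.
- The arm moves only by the shell command python3 -m crank 'ROWS' [FORCE]. ROWS is JSON, a list of rows, each a list of 7 numbers: the shift along the tool's x, y, z in cm, then the turn, a rotation vector about the tool's x, y, z in rad, then the finger opening in cm, from 0 to 8.54. In form: [[x, y, z, wx, wy, wz, claw], ...]. A call has 1 to 10 rows; each row shifts and turns the commanded pose from where the row before left it, along the tool's axes as they then stand; what a row does not reach is not made up. A row lasts 1/8 s, in which the tool goes at most 62.5 mm and 10.7 degrees, less where a joint would pass 70% of its speed; a pose out of reach is approached as far as the arm can. A call with a gripper value outside its range is refused whole. The fingers move at their own pace and stop on an object; FORCE is the grip in N (left out, the last holds). Time passes only in rows, so rows that do not move let the fingers close. It gives the time, the measured TCP pose, the force, the opening and the grip force at its end, in the units of the state.
- robot.observe(): the state, without advancing time (a new reading comes with each control period).
- robot.read_camera(name): name is "scene" or "top"; returns the picture (400x640x3 uint8, red, green, blue); there is no depth.
- robot.calibration(name): a dict with "fx", "fy", "cx", "cy" (pixels), "camera_from_world" (4x4, takes a point from world to camera coordinates). Camera axes: x right, y up, looking along -z (the intrinsics and any distortion apply to the point x, -y, -z); pixel columns grow to the right and rows downward; lengths in m; the calibration is good to about 2 mm. A picture is of the moment at which its call begins. calibration takes no time and is no camera call.
- robot.hand_in(): hands the job in; it is judged then, once.
The state is a dict: "t": time; "joint_positions": joint angles; "qd": joint speeds; "tau": joint torques, N m; "tcp_pos": TCP position; "eef_rot": TCP orientation; "contact_force": force on the tool from outside, world axes, zero at the start; "ft_torque": the same for the moment, N m; "gripper_width": finger opening in m; "grip_force": force on a finger pad.
Only numpy, scipy, OpenCV 4.12 (cv2) and the standard library are available. Lean on these libraries where they do the work, as an engineer would, in place of code of your own. Each camera call takes 0.05 s, during which the arm holds its last target. There are 200 camera calls.

## Working session

There is one attempt and no reset: what is moved stays moved. The work goes in short steps, Python scripts to look and compute and a shell command to move; the robot and the scene stay as the last step left them, time stands still between calls to the robot, and variables do not carry over. Pictures are saved under pics/ and viewed, at most 10 in all, crops included, and the job is handed in when it is done.

```bash
mkdir -p pics; ls
python3 - <<'E'
from workcell import robot
import cv2
for n in("scene","top"):
    cv2.imwrite(f"pics/{n}0.png",robot.read_camera(n)[:,:,::-1]); print(robot.calibration(n))
s=robot.observe();print(s)
E
```

```text
pics
{'fx': 365.17418340071674, 'fy': 365.17418340071674, 'cx': 316.76970526182345, 'cy': 199.9199380113418, 'camera_from_world': array([[-0.80126374,  0.5980189 ,  0.0187032 ,  0.48064251],
       [-0.39591818, -0.55339501,  0.73280472,  0.15049498],
       [ 0.44858133,  0.57976491,  0.68018191, -1.49756336],
       [ 0.        ,  0.        ,  0.        ,  1.        ]])}
{'fx': 425.99279418245834, 'fy': 425.99279418245834, 'cx': 317.68889711992625, 'cy': 200.44205104420334, 'camera_from_world': array([[ 0.01820546, -0.9998307 , -0.00267137,  0.00289044],
       [ 0.99897649,  0.01807913,  0.04146224, -0.57027972],
       [-0.04140692, -0.00342347,  0.9991365 , -1.29451817],
       [ 0.        ,  0.        ,  0.        ,  1.        ]])}
{'t': 0.1, 'joint_positions': array([ 9.54701268e-01,  3.81165953e-01,  1.29812799e+00, -3.21799942e-05,
        1.46362233e+00, -2.15354275e-01]), 'qd': array([-6.55665193e-04, -3.09827270e-03, -2.51901645e-03, -8.77611092e-05,
        7.79084489e-04, -7.59950170e-05]), 'tau': array([ 4.63902194e-03, -4.49218404e+01, -2.31657869e+01, -9.41959411e-05,
        3.65053536e-03,  3.50440146e-06]), 'tcp_pos': array([0.21442156, 0.50616554, 0.20107272]), 'eef_rot': array([[-9.20773524e-01,  3.90096874e-01, -7.38746104e-04],
       [ 3.90097492e-01,  9.20772903e-01, -1.09875159e-03],
       [ 2.51597834e-04, -1.29988438e-03, -9.99999123e-01]]), 'contact_force': array([-0.04453801,  0.8384616 , -0.69383004]), 'ft_torque': array([-0.02472881,  0.05988093,  0.00452907]), 'grip_force': 0.0, 'gripper_width': 0.08544296923363064}
```

View pics/scene0.png

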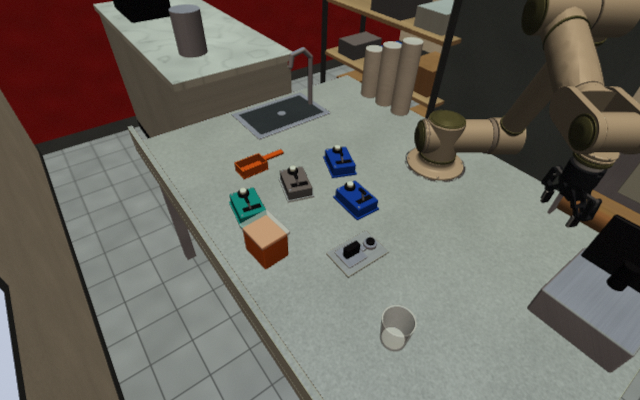

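View pics/top0.png

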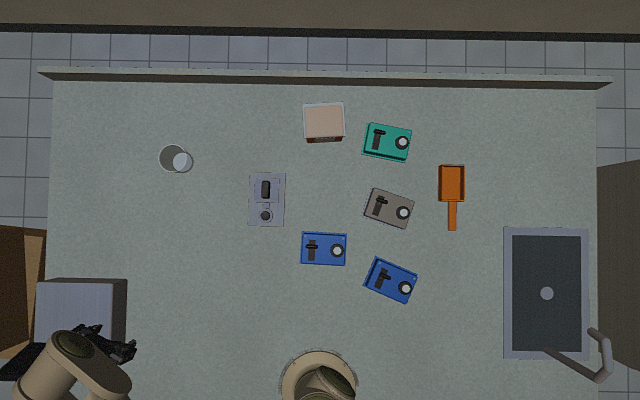

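The scene shows one grey box, near top(389,208) / scene(295,182). The two blue boxes at top(324,248) and (390,280) and the turquoise one at top(387,142) are look-alikes. Grey is the one described. The tower plate is at top(266,200), with the release button at (266,215) and the fin at (265,189). I'll confirm this in one enlarged crop and measure with masks.

```bash
cat > h.py <<'E'
import numpy as np,cv2
from workcell import robot
def ray(n,u,v,z):
    c=robot.calibration(n);M=c["camera_from_world"];R=M[:3,:3]
    d=R.T@np.array([(u-c["cx"])/c["fx"],-(v-c["cy"])/c["fy"],-1]);o=-R.T@M[:3,3]
    return o+d*(z-o[2])/d[2]
def pix(n,p):
    c=robot.calibration(n);q=c["camera_from_world"]@np.r_[p,1]
    return np.array([c["cx"]+c["fx"]*q[0]/-q[2],c["cy"]-c["fy"]*q[1]/-q[2]])
def crop(n,x,y,w,h,k,f):
    im=robot.read_camera(n)[y:y+h,x:x+w,::-1]
    cv2.imwrite(f,cv2.resize(im,None,fx=k,fy=k,interpolation=cv2.INTER_CUBIC))
def delta(p):  # world point -> tool-frame shift cm
    s=robot.observe();return np.round(100*s["eef_rot"].T@(np.array(p)-s["tcp_pos"]),2)
E
python3 - <<'E'
from h import *
crop("top",240,160,190,80,4,"pics/c1.png")
im=cv2.imread("pics/top0.png");sc=cv2.imread("pics/scene0.png")
def blobs(n,im,box,m):
    x,y,w,h=box;m=m[y:y+h,x:x+w].astype(np.uint8)
    k,_,st,ce=cv2.connectedComponentsWithStats(m)
    cs,_=cv2.findContours(m,0,1)
    for c in cs:
        if cv2.contourArea(c)>8:
            r=cv2.minAreaRect(c);print(n,np.round(np.array(r[0])+[x,y],1),np.round(r[1],1),round(r[2],1))
a=im.astype(int)
blobs("white",im,(360,180,60,55),a.min(2)>185)
blobs("dark rcd",im,(360,180,60,55),a.max(2)<75)
blobs("dark tower",im,(244,168,46,62),a.max(2)<75)
print(im[225,340],im[208,392],im[220,255])
g=a[:,:,2]-a[:,:,1] # brownish grey vs greenish counter
blobs("box",im,(355,180,70,55),g>4)
blobs("plate",im,(240,165,55,70),(a[:,:,0]-a[:,:,1])>-2)
E
```

```text
dark rcd [403.  212.5] [13. 14.] 90.0
dark rcd [379.3 205.9] [12.1 20.4] 21.8
dark rcd [378.1 214.8] [49.4 23.1] 54.1
dark tower [265. 215.] [8.5 8.5] 45.0
dark tower [265.  189.5] [17.  8.] 90.0
[126 128 121] [ 88  98 100] [129 119 115]
box [372.2 203.8] [ 8.3 25.3] 16.4
box [389.2 207.9] [42.6 28.7] 19.8
plate [263.7 199.5] [45.2 55.2] 1.9
```

View pics/c1.png

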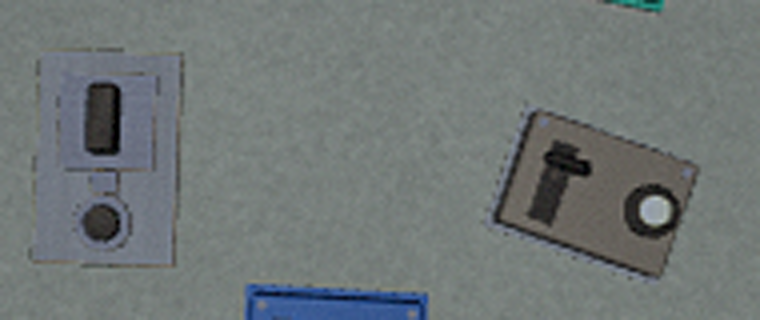

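The crop confirms it: the grey box has its white test button at top(404,212), its lever bar at (382,200), and its slot running towards the robot. The tower has its release button at (265,215) and its fin at (265.5,189.5).

Run:
```python
from h import *
T=lambda u,v,z:ray("top",u,v,z)
c=lambda u,v:(240+u/4-.4,160+v/4-.4)
b=T(*c(656,210),.067);bar=T(*c(568,161),.089)
print("btn",b,"bar",bar)
e1=T(*c(535,108),.045);e2=T(*c(697,168),.045);d=e1-e2;print("yaw from edge",np.degrees(np.arctan2(-d[0],d[1])),np.linalg.norm(d))
e3=T(*c(660,276),.045);d=e2-e3;print("yaw side",np.degrees(np.arctan2(d[1],d[0])),np.linalg.norm(d))
d=bar-b # box coords: y=.075, x = +? 
print("bar-btn",d,np.linalg.norm(d[:2]))
r=T(*c(101,222),.032);f=T(*c(102,117),.058);print("rel",r,"fin",f,"yaw",np.degrees(np.arctan2((f-r)[1],(f-r)[0])),np.linalg.norm((f-r)[:2]))
l=[T(*c(u,v),.01) for u,v in((40,52),(32,262),(182,53),(175,265))]
for i in(0,2):
    d=l[i]-l[i+1];print("plate",np.degrees(np.arctan2(d[1],d[0])),np.linalg.norm(d))
# check in the scene view
for p in(b,bar,r,f):print(pix("scene",p))
s=cv2.imread("pics/scene0.png");cv2.imwrite("pics/c2.png",cv2.resize(s[140:280,260:400],None,fx=4,fy=4,interpolation=2))
# other boxes' positions / bystanders
for u,v,z in((324,248,.067),(390,142,.067),(324,120,.114),(452,182,.04)):print(T(u,v,z))
```

```text
btn [ 0.53819931 -0.23942845  0.067     ] bar [ 0.57197965 -0.17130218  0.089     ]
yaw from edge -19.375345634772312 0.12875958080387848
yaw side -18.323316181584275 0.08531419704648395
bar-btn [0.03378034 0.06812627 0.022     ] 0.07604143773483656
rel [0.5221762  0.17169776 0.032     ] fin [0.59976569 0.16947525 0.058     ] yaw -1.6407628132669574 0.07762132153675255
plate -0.7522422774896081 0.16156104343148212
plate -0.6601074577072943 0.16303941079126974
[291.72973641 167.71334878]
[294.38682728 175.93518007]
[369.69647051 240.78918213]
[351.08594923 246.20129779]
[ 0.42905695 -0.0079281   0.067     ]
[ 0.74437733 -0.19726524  0.067     ]
[ 0.79554444 -0.00090987  0.114     ]
[ 0.63169007 -0.38915631  0.04      ]
```

View pics/c2.png

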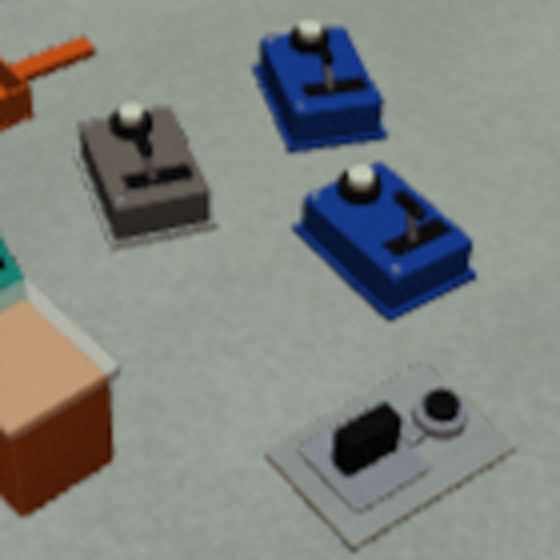

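Run:
```python
from h import *
print(delta([.538,-.239,.11]))
```

```text
[-58.87 -55.98   9.16]
```

```bash
python3 -m crank '[[-4.2,-4,0,0,0,0,0],[-4.2,-4,0,0,0,0,0],[-4.2,-4,0,0,0,0,0],[-4.2,-4,0,0,0,0,0],[-4.2,-4,0,0,0,0,0],[-4.2,-4,0,0,0,0,0],[-4.2,-4,0,0,0,0,0],[-4.2,-4,0,0,0,0,0],[-4.2,-4,0,0,0,0,0],[-4.2,-4,0,0,0,0,0]]' 30; python3 -m crank '[[-4.2,-4,0,0,0,0,0],[-4.2,-4,1,0,0,0,0],[-4.2,-4,2,0,0,0,0],[-4.2,-4,2,0,0,-0.07,0],[0,0,1,0,0,0,0],[0,0,0,0,0,0,0]]'; python3 -c "
from h import *
print(delta([.538,-.239,.075]));print(robot.observe()['eef_rot'])"
```

```text
t: 1.4
tcp_pos: [0.4456, -0.0277, 0.2016]
eef_rot: [[-0.921, 0.391, 0.0], [0.391, 0.921, 0.0], [0.0, 0.0, -1.0]]
contact_force: [0.2, 0.9, 0.2]
gripper_width: 0.0002
grip_force: 0.0
t: 2.15
tcp_pos: [0.5369, -0.2379, 0.1407]
eef_rot: [[-0.946, 0.325, -0.002], [0.325, 0.946, 0.002], [0.002, 0.001, -1.0]]
contact_force: [-0.3, 0.2, 0.8]
gripper_width: -0.0002
grip_force: 0.0
[-0.16 -0.07  6.57]
[[-9.45624374e-01  3.25254376e-01 -2.03328326e-03]
 [ 3.25251417e-01  9.45626127e-01  1.65655033e-03]
 [ 2.46152602e-03  9.05146104e-04 -9.99996561e-01]]
```

```bash
python3 -m crank '[[-0.1,0,4,0,0,0,0],[0,0,2.2,0,0,0,0],[0,0,0.6,0,0,0,0],[0,0,0.6,0,0,0,0],[0,0,0.4,0,0,0,0],[0,0,0,0,0,0,0]]'; python3 -c "
from h import *
crop('top',350,170,80,70,5,'pics/c3.png')"
```

```text
t: 2.9
tcp_pos: [0.5385, -0.2389, 0.064]
eef_rot: [[-0.946, 0.325, 0.0], [0.325, 0.946, -0.0], [-0.0, -0.0, -1.0]]
contact_force: [0.4, -0.2, 0.1]
gripper_width: -0.0001
grip_force: 0.0
```

```bash
python3 -m crank '[[0,0,0.3,0,0,0,0],[0,0,0,0,0,0,0]]';python3 -m crank '[[0,0,0.2,0,0,0,0],[0,0,0,0,0,0,0]]'; python3 -c "
from h import *
crop('scene',260,130,80,75,6,'pics/c4.png')"
```

```text
t: 3.2
tcp_pos: [0.5383, -0.2389, 0.0605]
eef_rot: [[-0.946, 0.325, -0.0], [0.325, 0.946, 0.0], [0.0, 0.0, -1.0]]
contact_force: [-1.7, 0.0, 0.3]
gripper_width: 0.0002
grip_force: 0.0
t: 3.45
tcp_pos: [0.5384, -0.2389, 0.0585]
eef_rot: [[-0.946, 0.325, -0.0], [0.325, 0.946, 0.0], [0.0, 0.0, -1.0]]
contact_force: [-0.6, 0.0, -0.2]
gripper_width: 0.0002
grip_force: 0.0
```

View pics/c4.png

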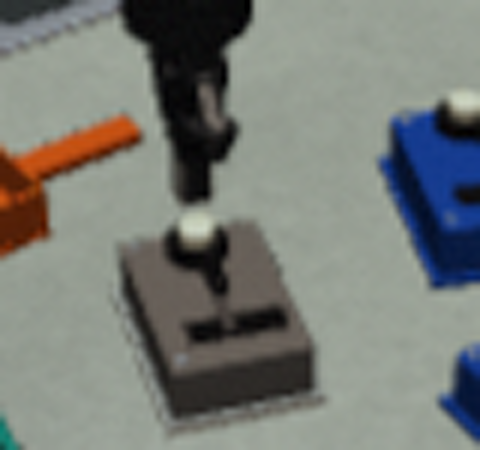

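The finger tip shows at about scene(292,163), just above the white button at (293,167). There is no contact yet, so I'll check from the top.

```bash
python3 -c "
from h import *
crop('top',350,170,90,75,7,'pics/c5.png')
p=robot.observe()['tcp_pos'];print(p)
for q in(p,p+[0,0,.073],p+[0,0,.02]):print(pix('top',q),pix('scene',q))"
```

```text
[ 0.53845466 -0.23897785  0.05862756]
[402.88415598 212.05075683] [291.80332529 169.58813146]
[408.06009909 211.67703468] [291.23546812 153.46531086]
[404.24153854 211.95274881] [291.65193003 165.28965851]
```

View pics/c5.png

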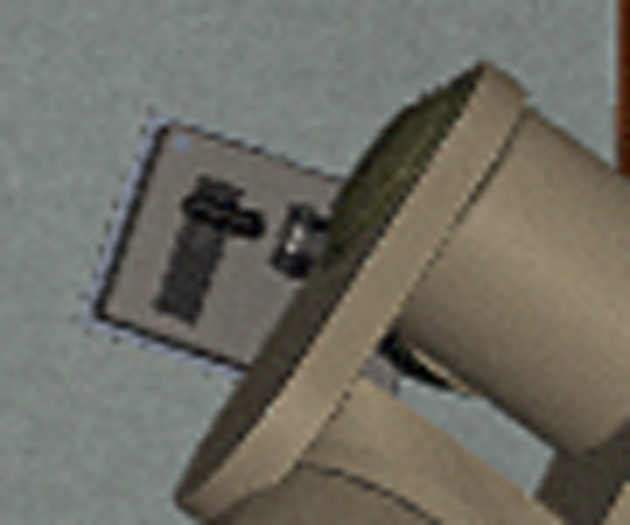

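```bash
python3 -m crank '[[0,0,0.2,0,0,0,0],[0,0,0.2,0,0,0,0],[0,0,0,0,0,0,0]]';python3 -m crank '[[0,0,0.2,0,0,0,0],[0,0,0.2,0,0,0,0],[0,0,0,0,0,0,0]]'; python3 -c "
from h import *
crop('scene',260,110,80,95,6,'pics/c6.png')"
```

```text
t: 3.92
tcp_pos: [0.5383, -0.2389, 0.0544]
eef_rot: [[-0.946, 0.325, -0.0], [0.325, 0.946, 0.0], [0.0, 0.0, -1.0]]
contact_force: [0.5, -0.2, -0.3]
gripper_width: 0.0001
grip_force: 0.0
t: 4.3
tcp_pos: [0.5383, -0.2389, 0.0504]
eef_rot: [[-0.946, 0.325, -0.0], [0.325, 0.946, 0.0], [0.0, 0.0, -1.0]]
contact_force: [-0.3, -0.9, -0.1]
gripper_width: -0.0003
grip_force: 0.0
```

View pics/c6.png

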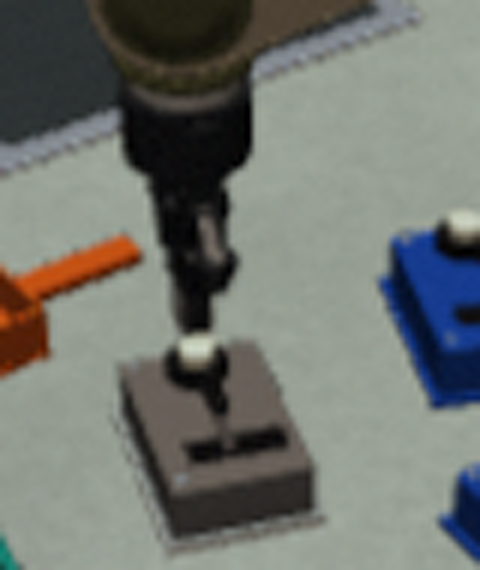

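```bash
python3 -c "
from h import *
R=np.array([[-.921,.390,0],[.39,.921,0],[0,0,-1.]]);p=np.array([.2144,.5062,.2011])
for y in(-.05,0,.05):
  for z in(0,-.013,-.073):
    q=p+R@[0,y,z];print(y,z,pix('top',q).round(1),pix('scene',q).round(1))
a=cv2.imread('pics/scene0.png')[150:250,520:640];b=cv2.imread('pics/top0.png')[300:400,30:150]
cv2.imwrite('pics/c7.png',cv2.resize(np.hstack([a,b]),None,fx=3.3,fy=3.3,interpolation=2))"
```

```text
-0.05 0 [142.3 339. ] [535.7 212.2]
-0.05 -0.013 [140.2 340.5] [537.7 208.9]
-0.05 -0.073 [129.8 347.6] [547.6 192.5]
0 0 [124.8 331.1] [548.2 225.2]
0 -0.013 [122.5 332.4] [550.4 221.8]
0 -0.073 [111.1 339.1] [561.2 205.3]
0.05 0 [107.4 323.1] [561.6 239.1]
0.05 -0.013 [104.9 324.4] [564.  235.7]
0.05 -0.073 [ 92.5 330.6] [575.8 219.2]
```

View pics/c7.png

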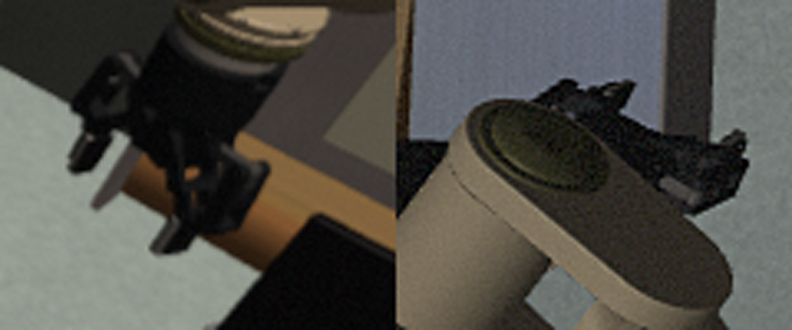

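Both views agree: the finger ends stand about 3 cm above the reported TCP, with no sideways offset. I'll keep lowering gently until there is contact.

```bash
python3 -m crank '[[0,0,0.2,0,0,0,0],[0,0,0.2,0,0,0,0],[0,0,0,0,0,0,0]]';python3 -m crank '[[0,0,0.2,0,0,0,0],[0,0,0.2,0,0,0,0],[0,0,0,0,0,0,0]]';python3 -m crank '[[0,0,0.2,0,0,0,0],[0,0,0,0,0,0,0]]'
```

```text
t: 4.72
tcp_pos: [0.5384, -0.2389, 0.0464]
eef_rot: [[-0.946, 0.325, -0.0], [0.325, 0.946, 0.0], [0.0, 0.0, -1.0]]
contact_force: [-0.3, 0.4, -0.8]
gripper_width: -0.0002
grip_force: 0.0
t: 5.1
tcp_pos: [0.5383, -0.2389, 0.0424]
eef_rot: [[-0.946, 0.325, -0.0], [0.325, 0.946, 0.0], [0.0, 0.0, -1.0]]
contact_force: [0.6, 0.3, -0.2]
gripper_width: 0.0
grip_force: 0.0
t: 5.35
tcp_pos: [0.5384, -0.2389, 0.0405]
eef_rot: [[-0.946, 0.325, -0.0], [0.325, 0.946, 0.0], [0.0, 0.0, -1.0]]
contact_force: [0.6, -0.3, -0.2]
gripper_width: 0.0001
grip_force: 0.0
```

```bash
for i in 1 2 3; do python3 -m crank '[[0,0,0.2,0,0,0,0],[0,0,0,0,0,0,0]]'|grep -E "tcp_pos|force"; done
```

```text
tcp_pos: [0.5384, -0.2389, 0.0385]
contact_force: [0.3, 0.4, 0.7]
grip_force: 0.0
tcp_pos: [0.5386, -0.239, 0.0367]
contact_force: [0.3, 0.5, 1.9]
grip_force: 1.0
tcp_pos: [0.5385, -0.239, 0.0347]
contact_force: [-0.5, 0.7, 3.4]
grip_force: 1.4
```

Contact is at a reported z of about 0.0388, so the real finger end is TCP + 28 mm. The button is now about 4 mm down. I'll press slightly more, lift off, move in front of the lever and check the drop numerically.

```bash
python3 -m crank '[[0,0,0.1,0,0,0,0],[0,0,0,0,0,0,0],[0,0,-3,0,0,0,0],[0,0,-4,0,0,0,0],[6,0,-2,0,0,0,0],[4,0,0,0,0,0,0],[0,0,0,0,0,0,0]]'
python3 - <<'E'
from h import *
im=robot.read_camera("top");cv2.imwrite("pics/top8.png",im[:,:,::-1]);a=im.astype(int)
m=(a.max(2)<75)[185:232,362:398].astype(np.uint8)
for r in m: print(''.join('.#'[v] for v in r))
bar=np.array([.572,-.1713,.089]);xb=np.array([.9455,-.3256,0]);yb=np.array([.3256,.9455,0])
drop=bar-.0435*xb-[0,0,.014];print(pix("top",bar),pix("top",drop),drop)
E
```

```text
t: 6.98
tcp_pos: [0.4425, -0.2056, 0.1236]
eef_rot: [[-0.946, 0.325, -0.001], [0.325, 0.946, 0.001], [0.001, 0.0, -1.0]]
contact_force: [0.4, 0.2, 0.8]
gripper_width: -0.0003
grip_force: 0.0
....................................
....................................
....................................
...........#...#....................
..........##......#.................
..........#..........#..............
.........##.............#...........
.........##.........................
........##...................#......
.........#......................#...
........#.......##.................#
.......##.......#####...............
........#......########.............
.......#.......#######..............
......##.......#######..............
......##......########..............
......#.......#######...............
......#.......#######...............
.....##......########...............
.....#.......##...##................
.....#.......##..###................
....##......###..###................
....#.......###..##.................
....#.......##...##................#
...##......###...#...
[... 223 characters left out ...]
............##
....###....##########..............#
.......###....######...............#
..........###....##.................
............####....................
...............####.................
..................####..............
.....................###............
........................###.........
..........................#####.....
.............................####...
................................###.
...................................#
...................................#
..................................##
.................................###
................................####
[381.59932885 199.8429394 ] [375.85904747 214.06375755] [ 0.53087075 -0.1571364   0.075     ]
```

The lever has dropped: its bar is now at about top(376,215), against a predicted (375.9,214.1). Next I'll go in front of the bar with the finger end about 60 mm above the counter and push.

```bash
python3 -c "
from h import *
print(delta([.493,-.1441,.033]))"
```

```text
[-2.61  7.49  9.06]
```

```bash
python3 -m crank '[[-1.3,3.8,1,0,0,0,0],[-1.3,3.7,3,0,0,0,0],[0,0,5,0,0,0,0],[-1,0,0,0,0,0,0],[-1,0,0,0,0,0,0],[-1,0,0,0,0,0,0]]'; python3 -m crank '[[-1,0,0,0,0,0,0],[-1,0,0,0,0,0,0],[-1,0,0,0,0,0,0],[-0.4,0,0,0,0,0,0],[0,0,0,0,0,0,0]]'; python3 -c "
from h import *
xb=np.array([.9455,-.3256,0]);print((robot.observe()['tcp_pos']-[.563,-.1682,0])@xb)"
```

```text
t: 7.78
tcp_pos: [0.5235, -0.1551, 0.0351]
eef_rot: [[-0.946, 0.325, 0.003], [0.325, 0.946, -0.002], [-0.003, -0.001, -1.0]]
contact_force: [-0.8, -0.7, 1.0]
gripper_width: 0.0001
grip_force: 0.2
t: 8.4
tcp_pos: [0.552, -0.1643, 0.0332]
eef_rot: [[-0.946, 0.324, -0.006], [0.324, 0.946, 0.002], [0.006, -0.0, -1.0]]
contact_force: [-9.6, 1.2, 7.2]
gripper_width: 0.0001
grip_force: 5.5
-0.011650569263345848
```

```bash
python3 -m crank '[[0.5,0,0,0,0,0,0],[0,0,0,0,0,0,0]]'|grep -E "tcp|contact";python3 -m crank '[[3,0,0,0,0,0,0],[3,0,0,0,0,0,0],[3,0,-3,0,0,0,0],[3,-6,-4,0,0,0,0],[0,0,0,0,0,0,0]]';  python3 - <<'E'
from h import *
im=robot.read_camera("top");cv2.imwrite("pics/top9.png",im[:,:,::-1]);a=im.astype(int)
m=(a.max(2)<75)[190:222,362:398].astype(np.uint8)
for r in m: print(''.join('.#'[v] for v in r))
E
```

```text
tcp_pos: [0.5494, -0.1634, 0.0334]
contact_force: [-0.3, -1.0, -0.6]
t: 9.28
tcp_pos: [0.4256, -0.174, 0.0975]
eef_rot: [[-0.945, 0.328, 0.004], [0.328, 0.945, -0.003], [-0.005, -0.002, -1.0]]
contact_force: [0.3, 0.2, -0.9]
gripper_width: 0.0
grip_force: 0.0
..........#.........##..............
..........#.............#...........
.........##.........................
.........#..........................
.........#......................#...
........#.......##.................#
.......##.......#####...............
........#......########.............
.......##.....########..............
.......#......########..............
......##......###########...........
......#.......############..........
......#.......############..........
.....##......#############..........
.....#.......#######................
....##.......#######................
....##......########................
....#.......#######.................
...##.......#######................#
...##......#######.................#
...#.......#######................##
..##.......#######................##
..##......#######.................##
.##.......#######.................##
.##.......#######.................##
..###........###..................##
....###........#...................#
.......###.........................#
..........###.......................
............####....................
...............####.................
..................####..............
```

Run:
```python
import cv2,numpy as np
f=lambda n:cv2.imread(f"pics/{n}.png")[180:236,358:402].astype(int)
a,b,c=f("top0"),f("top8"),f("top9")
print(abs(a-c).mean(),abs(a-b).mean(),abs(b-c).mean(),(abs(a-c).max(2)>40).sum(),(abs(a-b).max(2)>40).sum())
```

```text
5.126623376623376 7.834550865800866 8.575081168831169 80 143
```

Run:
```python
import cv2,numpy as np
f=lambda n:cv2.imread(f"pics/{n}.png")[180:236,358:402]
cv2.imwrite("pics/c10.png",cv2.resize(np.hstack([f("top0"),f("top8"),f("top9")]),None,fx=6,fy=6,interpolation=2))
```

```text
(no output)
```

View pics/c10.png

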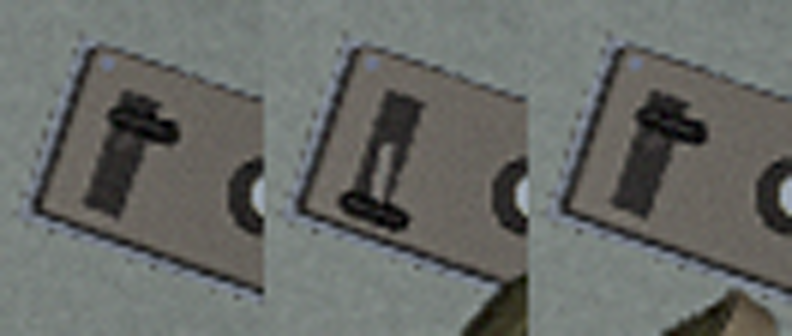

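The lever is up again; its bar in the third panel matches the first. Now the tower.

```bash
python3 -m crank '[[0,0,-4,0,0,-0.157,0],[0,0,-2,0,0,-0.157,0],[0,0,0,0,0,0,0]]' | head -3; python3 -c "
from h import *
print(delta([.522,.1717,.02]))"
```

```text
t: 9.7
tcp_pos: [0.4269, -0.1715, 0.1556]
eef_rot: [[-1.0, 0.017, 0.002], [0.017, 1.0, -0.001], [-0.002, -0.001, -1.0]]
[-8.89 34.49 13.54]
```

```bash
python3 -m crank '[[-1.5,5,0,0,0,0,0],[-1.5,5,0,0,0,0,0],[-1.5,5,0,0,0,0,0],[-1.5,5,0,0,0,0,0],[-1.5,5,0,0,0,0,0],[-1.4,5,2,0,0,0,0],[0,4.5,4,0,0,0,0],[0,0,5,0,0,0,0],[0,0,2.5,0,0,0,0],[0,0,0,0,0,0,0]]'; python3 -c "
from h import *
print(delta([.522,.1717,.001]))"
```

```text
t: 10.95
tcp_pos: [0.5188, 0.1721, 0.0174]
eef_rot: [[-1.0, 0.019, -0.006], [0.019, 1.0, -0.001], [0.006, -0.001, -1.0]]
contact_force: [0.6, -0.6, 0.1]
gripper_width: 0.0002
grip_force: 0.0
[-0.33 -0.03  1.64]
```

```bash
python3 -m crank '[[-0.2,0,0.8,0,0,0,0],[0,0,0.4,0,0,0,0],[0,0,0.2,0,0,0,0],[0,0,0,0,0,0,0]]'; python3 -m crank '[[0,0,0.2,0,0,0,0],[0,0,0.1,0,0,0,0],[0,0,0,0,0,0,0]]'; python3 -c "
from h import *
robot.read_camera('scene')"
```

```text
t: 11.45
tcp_pos: [0.5227, 0.1716, 0.0067]
eef_rot: [[-1.0, 0.017, 0.0], [0.017, 1.0, 0.0], [-0.0, 0.0, -1.0]]
contact_force: [-0.3, 0.0, -0.1]
gripper_width: -0.0004
grip_force: 0.0
t: 11.82
tcp_pos: [0.5226, 0.1717, 0.0034]
eef_rot: [[-1.0, 0.017, -0.0], [0.017, 1.0, -0.0], [0.0, -0.0, -1.0]]
contact_force: [1.1, 0.1, -0.2]
gripper_width: 0.0002
grip_force: 0.0
```

```bash
for i in 1 2; do python3 -m crank '[[0,0,0.2,0,0,0,0],[0,0,0,0,0,0,0]]'|grep -E "tcp|contact"; done; python3 -c "
from h import *
im=robot.read_camera('scene');a=im.astype(int);cv2.imwrite('pics/s11.png',im[:,:,::-1])
def f(a):
  m=(a.max(2)<60)[225:262,335:362]; ys,xs=np.nonzero(m); return xs.mean()+335,ys.mean()+225,ys.min()+225,m.sum()
print(f(a),f(cv2.imread('pics/scene0.png').astype(int)))"
```

```text
tcp_pos: [0.5228, 0.1717, 0.0015]
contact_force: [0.6, 1.1, 2.7]
tcp_pos: [0.5228, 0.1717, -0.0006]
contact_force: [0.2, 0.2, 2.6]
(np.float64(351.5208333333333), np.float64(247.08854166666666), np.int64(239), np.int64(192)) (np.float64(351.1958762886598), np.float64(249.53608247422682), np.int64(241), np.int64(194))
```

```bash
python3 -m crank '[[0,0,0.1,0,0,0,0],[0,0,0,0,0,0,0],[0,0,0,0,0,0,0],[0,0,0,0,0,0,0],[0,0,0,0,0,0,0],[0,0,0,0,0,0,0]]'|grep -E "t:|tcp|contact"; python3 -c "
from h import *
im=robot.read_camera('scene');a=im.astype(int);cv2.imwrite('pics/s12.png',im[:,:,::-1])
def f(a):
  m=(a.max(2)<60)[225:262,335:362].astype(np.uint8)
  k,_,st,ce=cv2.connectedComponentsWithStats(m); i=1+st[1:,4].argmax(); return ce[i]+[335,225],st[i]
print(f(a),f(cv2.imread('pics/scene0.png').astype(int)))
for dz in(0,.02,.03,.035):print(dz,pix('scene',[.6,.17,.042+dz]))"
```

```text
t: 13.18
tcp_pos: [0.5228, 0.1717, -0.0015]
eef_rot: [[-1.0, 0.017, 0.0], [0.017, 1.0, 0.0], [-0.0, 0.0, -1.0]]
contact_force: [0.6, -0.5, 4.1]
(array([351.83417085, 244.39698492]), array([  9,  11,  17,  18, 199], dtype=int32)) (array([351.19587629, 249.53608247]), array([  8,  16,  17,  18, 194], dtype=int32))
0 [350.7021673  249.77603546]
0.02 [351.25214678 245.47900967]
0.03 [351.53232793 243.28993601]
0.035 [351.67374503 242.18503494]
```

It popped up about 24 mm, so the fin's grip point is at about z 0.066. I'll lift off, open, and move over the fin.

```bash
python3 -m crank '[[0,0,-3,0,0,0,0],[0,0,-5,0,0,0,6],[0,0,-3,0,0,0,6],[-3.8,0,0,0,0,0,6],[-3.9,0,0,0,0,0,6],[0,0,0,0,0,0,6]]'; python3 -c "
from h import *
print(delta([.6,.170,.024]))
im=robot.read_camera('scene');a=im.astype(int);cv2.imwrite('pics/s13.png',im[:,:,::-1])
m=(a.max(2)<60)[200:262,330:372].astype(np.uint8)
for r in m: print(''.join('.#'[v] for v in r))"
```

```text
t: 13.98
tcp_pos: [0.6006, 0.1699, 0.1071]
eef_rot: [[-1.0, 0.018, -0.002], [0.018, 1.0, -0.0], [0.002, -0.0, -1.0]]
contact_force: [-0.5, 0.4, -0.6]
gripper_width: 0.0601
grip_force: 0.0
[0.05 0.01 8.31]
........################################..
........################################..
.........##############################...
.........##############################...
.........###############################..
..........################################
............##############################
.............########################.####
.............########################..###
.............########################....#
.............#########################....
................#######################...
................#####..#################..
..............#######...#################.
..............#######....#################
..............######.....#################
.............#######......################
..............######......################
..............######......################
..............#####........######..#######
..............###............###...
[... 1070 characters left out ...]
............
..............################............
..............###############.............
..............##############..............
..............############................
..............##########..................
...............########...................
................#####.....................
.................##.......................
..........................................
..........................................
..........................................
..........................................
.............................##...........
...........................####...........
..........................###.............
........................###...............
```

```bash
python3 -m crank '[[0,0,3,0,0,0,6],[0,0,3,0,0,0,6],[0,0,1.2,0,0,0,6],[0,0,0,0,0,0,6]]'|grep -E "tcp|contact"; python3 -m crank '[[0,0,0.6,0,0,0,6],[0,0,0.4,0,0,0,6],[0,0,0,0,0,0,6]]'|grep -E "tcp|contact"; python3 -m crank '[[0,0,0,0,0,0,0.5],[0,0,0,0,0,0,0.5],[0,0,0,0,0,0,0.5],[0,0,0,0,0,0,0.5],[0,0,0,0,0,0,0.5]]' 60
```

```text
tcp_pos: [0.5989, 0.1704, 0.0362]
contact_force: [0.9, -0.2, 0.6]
tcp_pos: [0.5996, 0.1704, 0.0264]
contact_force: [0.2, 0.1, -0.8]
t: 15.52
tcp_pos: [0.5997, 0.1696, 0.0265]
eef_rot: [[-1.0, 0.017, 0.0], [0.017, 1.0, -0.001], [-0.0, -0.001, -1.0]]
contact_force: [-0.7, -5.0, 1.4]
gripper_width: 0.021
grip_force: 60.7
```

```bash
python3 -m crank '[[0,-0.1,-0.5,0,0,0,0.5],[0,0,-1,0,0,0,0.5],[0,0,-1,0,0,0,0.5],[0,0,-1,0,0,0,0.5],[0,0,-1,0,0,0,0.5],[0,0,-1,0,0,0,0.5],[0,0,0,0,0,0,0.5]]'|grep -vE "eef"; python3 -m crank '[[0,0,-1,0,0,0,0.5],[0,0,-1,0,0,0,0.5],[0,0,-1,0,0,0,0.5],[0,0,-1,0,0,0,0.5],[0,0,-0.5,0,0,0,0.5],[0,0,0,0,0,0,0.5]]'
```

```text
t: 16.4
tcp_pos: [0.5997, 0.1695, 0.0821]
contact_force: [3.7, 1.7, -6.0]
gripper_width: 0.0212
grip_force: 61.4
t: 17.15
tcp_pos: [0.5996, 0.1695, 0.1265]
eef_rot: [[-1.0, 0.017, 0.0], [0.017, 1.0, 0.0], [-0.0, 0.0, -1.0]]
contact_force: [4.1, 1.8, -6.6]
gripper_width: 0.0209
grip_force: 61.2
```

```bash
for i in 1 2 3; do python3 -m crank '[[0,0,-0.4,0,0,0,0.5],[0,0,0,0,0,0,0.5]]'|grep -E "tcp|contact"; done
```

```text
tcp_pos: [0.5996, 0.1695, 0.1303]
contact_force: [3.8, 3.4, -5.8]
tcp_pos: [0.5996, 0.1695, 0.1343]
contact_force: [3.1, 3.8, -6.3]
tcp_pos: [0.5996, 0.1695, 0.1383]
contact_force: [3.7, 3.5, -5.6]
```

```bash
for i in 1 2 3; do python3 -m crank '[[0,0,-0.2,0,0,0,0.5],[0,0,0,0,0,0,0.5]]'|grep -E "tcp|contact"; done
```

```text
tcp_pos: [0.5996, 0.1695, 0.1402]
contact_force: [3.6, 3.1, -6.4]
tcp_pos: [0.5996, 0.1695, 0.1421]
contact_force: [3.6, 4.0, -7.2]
tcp_pos: [0.5995, 0.1695, 0.1427]
contact_force: [7.5, 3.7, -14.9]
```

```bash
python3 -m crank '[[0,0,-0.1,0,0,0,0.5],[0,0,0,0,0,0,0.5],[0,0,0,0,0,0,0.5],[0,0,0,0,0,0,0.5],[0,0,0,0,0,0,0.5]]'|grep -v eef; python3 -c "
from h import *
cv2.imwrite('pics/s14.png',robot.read_camera('scene')[:,:,::-1][170:300,290:420].repeat(4,0).repeat(4,1))"
```

```text
t: 19.27
tcp_pos: [0.5994, 0.1695, 0.1428]
contact_force: [9.5, 4.1, -20.4]
gripper_width: 0.021
grip_force: 59.9
```

View pics/s14.png

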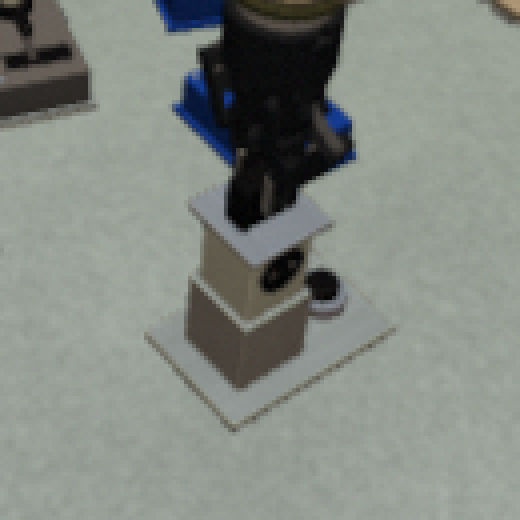

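Both sections are fully out and the fin is gripped (crop around (265,200)). Handing in.

```bash
python3 -c "
from workcell import robot
print(robot.hand_in())"
```

```text
the job is handed in; nothing more can be done
None
```

I handed the job in at about 19 s: the lever dropped and was pushed back up to stay, the tower is held by its fin at the second stop with a 60 N grip, and the tub, cup and scoop were left alone; the hand-in returned no verdict.

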